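Assemble a hydrothermal pressure vessel

ROBOT

A 7-joint arm with a two-finger parallel gripper is mounted at the origin on a cart in front of the work surface, level with it; the furniture and walls round the work are solid. World frame = base frame: x ahead of the robot, y to its left, z up, the work surface at z = 0. Lengths are in m, angles in degrees, forces in N, time in s.
With the tool pointing down it reaches from about 0.425 to 0.925 m from the base axis. Payload 6.8 kg.
Tool frame: the origin (TCP) lies at the very end of the fingers, on their centre line; the grasp point (between the pads) lies 19 mm behind it; z points along the fingers, y is the line along which they close (so a half turn about z gives the same grasp; the last joint's range is limited). The gripper opens to 88 mm and grips with 3 to 60 N. Pads are 20 mm wide; open, the fingers measure 115 mm over their backs; the gripper's body (75 mm by 178 mm) begins 61 mm behind the grasp point.
Start: joints at [-78.73, 27.33, 1.283, 89.118, -0.659, 63.558, -4.761], TCP at [0.203, 0.644, 0.223] pointing down, gripper open.
Joint ranges: [-169.35, 169.35], [-19.33, 120.38], [-80.79, 83.38], [13.8, 139.57], [-78.32, 258.32], [9.67, 109.79], [-169.56, 169.56]. Speed limits (degrees/s): [136.94, 136.94, 180, 180, 180, 180, 180].

INTERFACE

Orientations are given as a 3x3 rotation matrix whose columns are the frame's x, y, z axes.
In Python, from station import env gives the robot as it stands.
- The arm moves only by the shell command python3 -m inch 'ROWS' [FORCE]. ROWS is JSON, one flat list of numbers, 5 for each row, row after row: the opening, from -1 (shut) to 1 (fully open), then the shift along the tool's x, y, z in units of 30 mm (1.0 is 30 mm), then the turn about the tool's z in units of 6 degrees (1.0 is 6 degrees). A call has 1 to 10 rows; each row shifts and turns the commanded pose from where the row before left it, along the tool's axes as they then stand; what a row does not reach is not made up. A row lasts 1/12 s, in which the tool goes at most 41.7 mm and 7.16 degrees, less where a joint would pass 70% of its speed; a pose out of reach is approached as far as the arm can. A call is refused whole if a number of a shift passes 1 or a number of a turn 1, either way. A call with a gripper value outside its range is refused whole. The fingers move at their own pace and stop on an object; FORCE is the grip in N (left out, the last holds). Time passes only in rows, so rows that do not move let the fingers close. It gives the time, the measured TCP pose, the force, the opening and the grip force at its end, in the units of the state.
- env.state(): the state, without advancing time (a new reading comes with each control period).
- env.grab_frame(name): name is "scene" or "top" or "wrist"; returns a dict with "pixels" (400x640x3 uint8, red, green, blue), "mtx" (3x3 intrinsics, pixels), "cam_to_world" (4x4, takes a point from camera to world coordinates). Camera axes: x right, y down, z forward; pixel columns grow to the right and rows downward; lengths in m; the calibration is good to about 2 mm. The wrist camera is an equidistant fisheye: a pixel r from the principal point sees the ray r / f radians off the axis. A picture is of the moment at which its call begins. There is no depth.
- env.finish_job(): hands the job in; it is judged then, once.
The state is a dict: "clock": time; "q": joint angles; "qd": joint speeds; "joint_efforts": joint torques, N m; "tcp_pos": TCP position; "ee_rot": TCP orientation; "ft_force": force on the tool from outside, world axes, zero at the start; "torque": the same for the moment, N m; "opening": finger opening in m; "grip_force": force on a finger pad.
Only numpy, scipy, OpenCV 4.12 (cv2) and the standard library are available. Lean on these libraries where they do the work, as an engineer would, in place of code of your own. Each camera call takes 0.05 s, during which the arm holds its last target. There are 200 camera calls.

TASK

Put the small pressure vessel together in its holder, ready for the cap to be tightened: hang the smaller white liner in the steel body by its rim, plug it with the smaller white lid, lay the steel ring flat on the lid around its boss, then lower the steel cap over it all until it rests on the ring, one part at a time in that order, each fully home and level. The larger white liner and lid belong to another vessel; leave them and the blue-capped jar standing where they are.

Things in the scene. Friction and masses are not known exactly. Their poses are not given: they have to be found in the camera images.
- vessel: Round steel body upright in a dark square holder plate (84 x 84 x 12 mm), fixed. Origin: centre of the plate's underside, on the table; z up along the axis. Body 62 mm across up to a shoulder 66 mm above the table; then a threaded neck 50 mm across, open mouth at 78 mm; bore 40 mm across, floor at 20 mm.
- liner: Smaller white PTFE liner, an open cup 64 mm tall, mouth up. Origin: centre of its underside; z up. Body 37 mm across up to 52 mm, bevelled foot (28 mm at the bottom); rim 46 mm across from 52 to 64 mm, by which it hangs on the vessel's mouth; bore 29 mm. Seated, its origin is 26 mm above the table. 0.1 kg.
- plug: Smaller white PTFE lid, 26 mm tall, standing on its plug. Origin: centre of the plug's underside; z up. Tapered plug (18 mm across below, 26 mm above) from 0 to 10 mm; flange 46 mm across from 10 to 19 mm; round boss 21 mm across from 19 to 26 mm, its top edge bevelled 3 mm. Seated, the flange lies on the liner's rim, the origin 80 mm above the table. 0.06 kg.
- thrust_ring: Flat steel ring lying on the table, 42 mm outside, 25 mm hole, 9 mm thick, same either way up. Origin: centre of its underside; z up. It goes round the smaller lid's boss and lies on the flange; seated, its origin is 99 mm above the table. 0.09 kg.
- cap: Steel screw cap, mouth down, 59 mm tall. Origin: centre of its open underside; z up. Knurled skirt 64 mm outside, 53 mm inside, hollow up to 38 mm; closed top at 45 mm; on it a hexagon 36 mm across flats from 45 to 59 mm, one flat facing its own +x. Resting on the ring its origin is 70 mm above the table, 4 mm over the shoulder. Needs no turning. 0.35 kg.
- big_liner: The larger white PTFE liner of another vessel, to be left: open cup 84 mm tall, body 48 mm and rim 60 mm across. Origin: centre of its underside.
- big_plug: The larger white PTFE lid of another vessel, to be left: 31 mm tall, flange 60 mm across, boss 27 mm. Origin: centre of the underside of its plug.
- jar_quartz: White plastic jar with a blue cap, 48 mm across, 62 mm tall, to be left. Origin: centre of its underside.

How it is judged:
By the outcome, as a careful person would: the job done as asked, in the order asked, and still so for the second after the job is handed in, with the robot touching nothing.
It also fails if it takes over 102 s, if anything falls off the work surface, if the arm or the gripper's body presses on something with over 40 N, if the wrist force passes 120 N, or if a joint passes its speed limit or range.

## Working session

There is one attempt and no reset: what is moved stays moved. The work goes in short steps, Python scripts to look and compute and a shell command to move; the robot and the scene stay as the last step left them, time stands still between calls to the robot, and variables do not carry over. Pictures are saved under pics/ and viewed, at most 14 in all, crops included, and the job is handed in when it is done.

```bash
ls; mkdir -p pics; cat > h.py <<'E'
import numpy as np,cv2
from station import env
def snap(n,f):
    d=env.grab_frame(n); cv2.imwrite('pics/'+f,cv2.cvtColor(d['pixels'],cv2.COLOR_RGB2BGR))
    np.savez('pics/'+f[:-4],**d); return d
def pt(f,u,v,z,fish=False):
    d=np.load('pics/'+f+'.npz'); K=d['mtx'];T=d['cam_to_world']
    x=(u-K[0,2])/K[0,0];y=(v-K[1,2])/K[1,1]
    if fish:
        r=np.hypot(x,y);s=np.sin(r)/max(r,1e-9);ray=np.array([x*s,y*s,np.cos(r)])
    else: ray=np.array([x,y,1])
    r=T[:3,:3]@ray;o=T[:3,3];return o+r*(z-o[2])/r[2]
def proj(f,p):
    d=np.load('pics/'+f+'.npz');K=d['mtx'];T=d['cam_to_world']
    c=T[:3,:3].T@(np.array(p)-T[:3,3]);return K[0,0]*c[0]/c[2]+K[0,2],K[1,1]*c[1]/c[2]+K[1,2]
E
python3 - <<'E'
from h import *
for n in('top','scene'):
    d=snap(n,n+'0.png');print(n,d['mtx'].round(1).tolist(),d['cam_to_world'].round(3).tolist())
s=env.state();print(s['tcp_pos'],s['ee_rot'],s['opening'],s['clock'])
E
```

```text
pics
top [[487.8, 0.0, 319.7], [0.0, 487.8, 205.8], [0.0, 0.0, 1.0]] [[-0.02, -0.983, 0.184, 0.356], [-1.0, 0.022, 0.008, -0.039], [-0.012, -0.184, -0.983, 1.044], [0.0, 0.0, 0.0, 1.0]]
scene [[400.0, 0.0, 322.7], [0.0, 400.0, 195.5], [0.0, 0.0, 1.0]] [[0.796, -0.298, 0.526, 0.082], [-0.604, -0.365, 0.708, -0.623], [-0.019, -0.882, -0.471, 0.444], [0.0, 0.0, 0.0, 1.0]]
[0.20240026 0.6433614  0.22178375] [[-9.53924344e-01  3.00046954e-01 -4.13801096e-04]
 [ 3.00047227e-01  9.53922999e-01 -1.60423382e-03]
 [-8.66110889e-05 -1.65447757e-03 -9.99998628e-01]] 0.08789558028959239 0.1
```

View pics/top0.png

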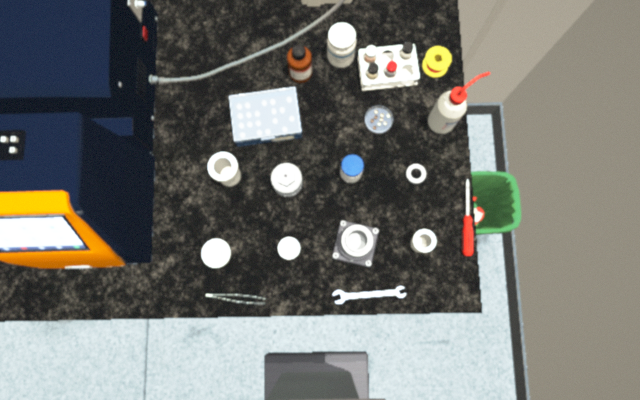

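View pics/scene0.png

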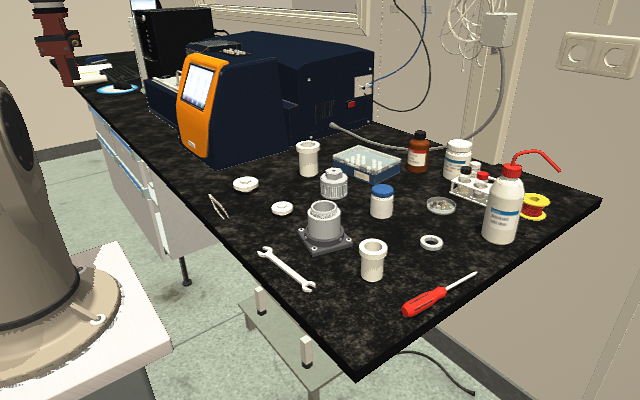

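The top view shows big liner (224,169), cap (287,179), jar (352,168), ring (416,174), vessel (356,242), small liner (424,241), small plug (289,248) and big plug (216,253). The scene view agrees. I'll enlarge the top view to measure.

```bash
python3 - <<'E'
from h import *
im=cv2.imread('pics/top0.png')
a=cv2.resize(im[155:275,265:445],None,fx=4.4,fy=4.4,interpolation=cv2.INTER_CUBIC);cv2.imwrite('pics/topc.png',a);print(a.shape)
E
```

```text
(528, 792, 3)
```

View pics/topc.png

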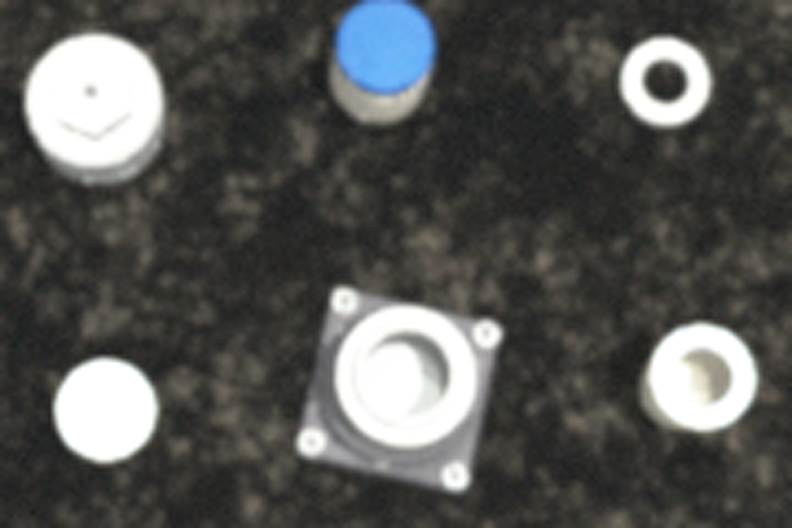

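```bash
cat > m.py <<'E'
from h import *
for n,x,y,z in [('cap',90,91,.059),('capdisc',95,100,.045),('ring',666,82,.009),('liner',703,377,.064),('vplate',399,388,.014),('vshoulder',406,376,.066),('plug',106,410,.019),('jar',386,45,.062),('b1',344,300,.014),('b2',486,334,.014)]:
    print(n,pt('top0',(x+.5)/4.4-.5+265,(y+.5)/4.4-.5+155,z).round(4))
E
python3 m.py
```

```text
cap [0.6068 0.0399 0.059 ]
capdisc [0.6059 0.0387 0.045 ]
ring [ 0.6175 -0.2419  0.009 ]
liner [ 0.4643 -0.2402  0.064 ]
vplate [ 0.4677 -0.1042  0.014 ]
vshoulder [ 0.4675 -0.1043  0.066 ]
plug [0.4596 0.0365 0.019 ]
jar [ 0.6252 -0.1005  0.062 ]
b1 [ 0.5111 -0.079   0.014 ]
b2 [ 0.493  -0.1471  0.014 ]
```

```bash
python3 - <<'E'
from h import *
for u,v in [(125,263),(8,268),(153,262),(153,150),(120,318)]:
  print(u,v,[pt('top0',u,v,z)[:2].round(3).tolist() for z in(0,.1,.2,.3)])
for u,v in [(207,158),(186,128),(181,62),(215,75),(373,57),(375,115)]:
  print('scene',u,v,[pt('scene0',u,v,z)[:2].round(3).tolist() for z in(0,.1,.2,.3)])
d=snap('wrist','w0.png')
E
```

```text
125 263 [[0.436, 0.389], [0.429, 0.348], [0.421, 0.307], [0.413, 0.266]]
8 268 [[0.431, 0.64], [0.424, 0.575], [0.417, 0.51], [0.409, 0.445]]
153 262 [[0.437, 0.329], [0.429, 0.294], [0.422, 0.258], [0.414, 0.223]]
153 150 [[0.687, 0.34], [0.655, 0.303], [0.623, 0.267], [0.592, 0.231]]
120 318 [[0.322, 0.393], [0.325, 0.352], [0.328, 0.311], [0.331, 0.269]]
scene 207 158 [[0.457, 0.441], [0.373, 0.201], [0.288, -0.039], [0.203, -0.279]]
scene 186 128 [[0.51, 0.751], [0.414, 0.441], [0.317, 0.131], [0.221, -0.178]]
scene 181 62 [[0.982, 2.112], [0.779, 1.496], [0.576, 0.879], [0.373, 0.262]]
scene 215 75 [[0.974, 1.556], [0.773, 1.065], [0.572, 0.574], [0.371, 0.082]]
scene 373 57 [[2.013, 1.384], [1.578, 0.932], [1.142, 0.479], [0.707, 0.027]]
scene 375 115 [[1.118, 0.431], [0.884, 0.193], [0.651, -0.044], [0.417, -0.282]]
```

View pics/w0.png

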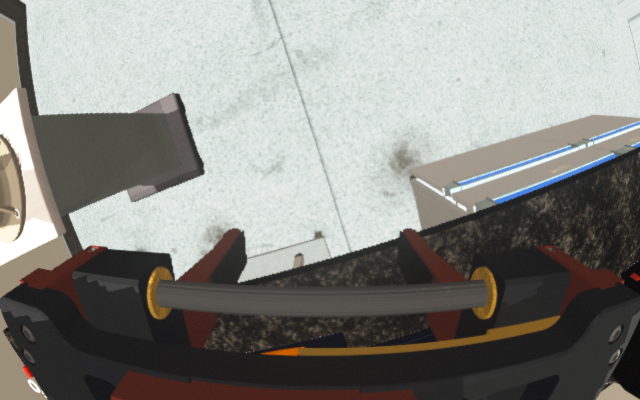

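The wrist view shows only floor, bench edge and the instrument's orange strip at the bottom, so nothing is near the gripper. I'll square the tool to the world axes and travel round the instrument (front face x≈0.43).

```bash
python3 -m inch '[1,0,0,0,-0.97, 1,0,0,0,-0.97, 1,0,0,0,-0.97, 1,-0.37,-0.96,0,0, 1,-0.37,-0.96,0,0, 1,-0.37,-0.96,0,0, 1,-0.37,-0.96,0,0, 1,-0.37,-0.96,0,0, 1,-0.37,-0.96,0,0]' 30
```

```text
clock: 0.9
tcp_pos: [0.2694, 0.4694, 0.2224]
ee_rot: [[-1.0, 0.0, -0.0], [0.0, 1.0, -0.0], [0.0, -0.0, -1.0]]
ft_force: [0.6, 0.1, 0.5]
opening: 0.0881
grip_force: 0.0
```

```bash
python3 -m inch '[1,-0.37,-0.96,0,0, 1,-0.37,-0.96,0,0, 1,-0.37,-0.96,0,0, 1,-0.37,-0.96,0,0, 1,-0.37,-0.96,0,0, 1,-0.37,-0.96,0,0, 1,-0.37,-0.96,0,0, 1,-0.37,-0.96,0,0]'; python3 -m inch '[1,-0.22,-1,0,0, 1,-0.22,-1,0,0, 1,-0.22,-1,0,0, 1,-0.22,-1,0,0, 1,-0.22,-1,0,0, 1,-0.22,-1,0,0, 1,-0.22,-1,0,0, 1,-0.22,-1,0,0]'
```

```text
clock: 1.57
tcp_pos: [0.3581, 0.2391, 0.2226]
ee_rot: [[-1.0, -0.0, -0.0], [-0.0, 1.0, 0.0], [0.0, 0.0, -1.0]]
ft_force: [0.8, 0.7, 0.1]
opening: 0.0875
grip_force: 0.0
clock: 2.23
tcp_pos: [0.4106, -0.0009, 0.2227]
ee_rot: [[-1.0, 0.0, 0.0], [0.0, 1.0, 0.0], [-0.0, 0.0, -1.0]]
ft_force: [0.7, 0.0, 0.3]
opening: 0.0876
grip_force: 0.0
```

```bash
python3 -m inch '[1,-0.224,-1,0,0, 1,-0.224,-1,0,0, 1,-0.224,-1,0,0, 1,-0.224,-1,0,0, 1,-0.224,-1,0,0, 1,-0.224,-1,0,0, 1,-0.224,-1,0,0, 1,-0.224,-0.97,0,0, 1,0,0,0,0]'; python3 - <<'E'
from h import *
d=snap('wrist','w1.png');print(d['mtx'].round(1).tolist(),d['cam_to_world'].round(3).tolist())
E
```

```text
clock: 2.98
tcp_pos: [0.4645, -0.2442, 0.223]
ee_rot: [[-1.0, 0.006, 0.001], [0.006, 1.0, -0.004], [-0.001, -0.004, -1.0]]
ft_force: [-0.7, -0.1, 0.2]
opening: 0.0877
grip_force: 0.0
[[309.7, 0.0, 321.4], [0.0, 309.7, 202.8], [0.0, 0.0, 1.0]] [[0.006, 0.968, 0.252, 0.396], [1.0, -0.004, -0.006, -0.243], [-0.005, 0.252, -0.968, 0.387], [0.0, 0.0, 0.0, 1.0]]
```

View pics/w1.png

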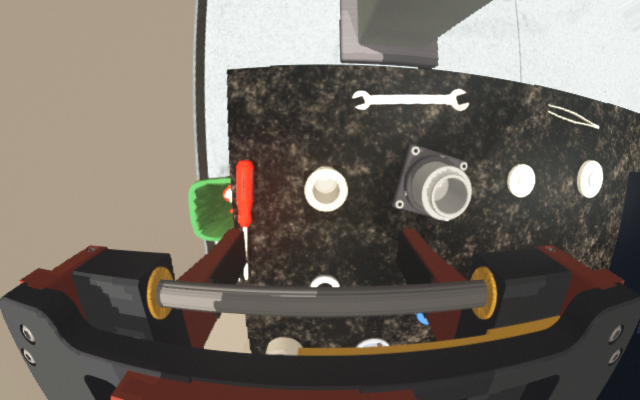

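The wrist view shows the liner mouth at about (326,188), vessel mouth at about (447,193) and plug at (521,181). I'll cross-check these against the top camera.

```bash
python3 - <<'E'
from h import *
print(pt('w1',326,188.5,.064,1),pt('w1',447,193,.078,1),pt('w1',521,181,.019,1))
im=cv2.imread('pics/w1.png')
a=cv2.resize(im[130:230,290:550],None,fx=3,fy=3,interpolation=cv2.INTER_CUBIC);cv2.imwrite('pics/w1c.png',a)
print(env.state()['ee_rot'],env.state()['tcp_pos'])
E
```

```text
[ 0.46482683 -0.24006806  0.064     ] [ 0.46654522 -0.10938803  0.078     ] [0.4619842  0.03397203 0.019     ]
[[-9.99987591e-01  4.96683420e-03 -3.84844330e-04]
 [ 4.96749864e-03  9.99986139e-01 -1.74522454e-03]
 [ 3.76170754e-04 -1.74711460e-03 -9.99998403e-01]] [ 0.46411105 -0.24133808  0.22258284]
```

View pics/w1c.png

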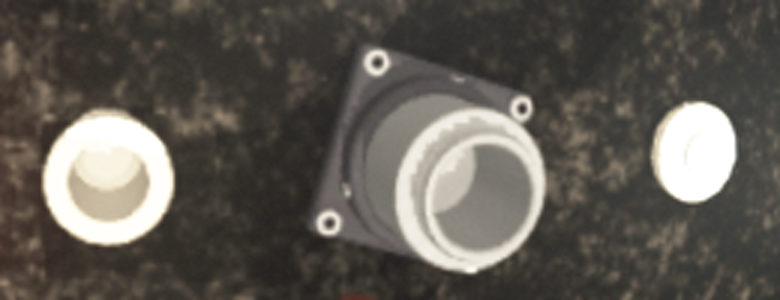

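```bash
python3 -m inch '[1,0,0.04,0.93,0, 1,0,0,0.93,0, 1,0,0,0.93,0, 1,0,0,0.93,0, 1,0,0,0.93,0, 1,0,0,0.7,0, 1,0,0,0.23,0, 1,0,0,0,0, 1,0,0,0,0]' 25
```

```text
clock: 3.78
tcp_pos: [0.4647, -0.2368, 0.0558]
ee_rot: [[-1.0, -0.0, 0.0], [-0.0, 1.0, 0.0], [-0.0, 0.0, -1.0]]
ft_force: [-0.2, 0.2, 1.2]
opening: 0.0875
grip_force: 0.0
```

```bash
python3 -m inch '[1,0,-0.11,0.07,0, 1,0,0,0,0, -1,0,0,0,0, -1,0,0,0,0, -1,0,0,0,0, -1,0,0,0,0, -1,0,0,0,0, -1,0,0,0,0, -1,0,0,0,0, -1,0,0,0,0]' 25
```

```text
clock: 4.62
tcp_pos: [0.4645, -0.2405, 0.0531]
ee_rot: [[-1.0, 0.0, -0.0], [0.0, 1.0, 0.0], [0.0, 0.0, -1.0]]
ft_force: [-0.6, 0.4, 1.0]
opening: 0.0454
grip_force: 25.0
```

```bash
python3 -m inch '[-1,0,0,-0.4,0, -1,0,0,-0.9,0, -1,0,0,-1,0, -1,0,0,-1,0, -1,0,0,-0.7,0, -1,0,0.4,0,0, -1,0,0.9,0,0, -1,-0.05,0.9,0,0, -1,-0.05,0.9,0,0, -1,0,0.9,0,0]';  python3 -m inch '[-1,0,0.5,0,0, -1,0,0.03,0,0, -1,0,0,0,0, -1,0,0,0,0]'; python3 - <<'E'
from h import *
d=snap('wrist','w2.png');d=snap('top','t2.png')
im=cv2.imread('pics/w2.png')[110:250,200:440];a=cv2.resize(im,None,fx=3,fy=3,interpolation=cv2.INTER_CUBIC);cv2.imwrite('pics/w2c.png',a)
E
```

```text
clock: 5.45
tcp_pos: [0.4673, -0.1195, 0.1739]
ee_rot: [[-1.0, 0.001, 0.001], [0.001, 1.0, 0.0], [-0.001, 0.0, -1.0]]
ft_force: [1.0, 0.6, -1.1]
opening: 0.0456
grip_force: 25.0
clock: 5.78
tcp_pos: [0.4674, -0.1057, 0.1736]
ee_rot: [[-1.0, 0.001, 0.0], [0.001, 1.0, -0.0], [-0.0, -0.0, -1.0]]
ft_force: [0.2, -0.2, -1.2]
opening: 0.0455
grip_force: 25.0
```

View pics/w2c.png

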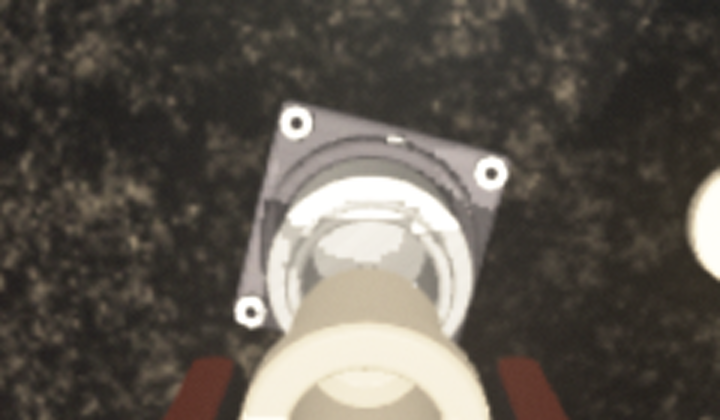

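The liner is centred in the fingers at column 322, and the vessel rings are centred at about column 323.3, so it is nearly aligned. I'll check x using the near edges.

```bash
python3 - <<'E'
from h import *
f=lambda x,y:((x+.5)/3-.5+200,(y+.5)/3-.5+110)
print('liner',pt('w2',*f(366,322),.1845,1)+[.023,0,0],'vshoulder',pt('w2',*f(370,177),.066,1)+[.031,0,0])
print([pt('w2',*f(*p),.014,1).round(4) for p in((296,123),(491,174),(250,312))])
print(pt('w2',*f(268,275),.066,1),pt('w2',*f(473,275),.066,1))
E
```

```text
liner [ 0.46969176 -0.10557466  0.1845    ] vshoulder [ 0.46982937 -0.10443149  0.066     ]
[array([ 0.4272, -0.13  ,  0.014 ]), array([ 0.4451, -0.0615,  0.014 ]), array([ 0.4958, -0.148 ,  0.014 ])]
[ 0.46859944 -0.13524783  0.066     ] [ 0.46860428 -0.07324001  0.066     ]
```

```bash
python3 -m inch '[-1,0,0.04,0.4,0, -1,0,0,0.6,0, -1,0,0,0.5,0, -1,0,0,0.3,0, -1,0,0,0.2,0, -1,0,0,0.2,0, -1,0,0,0.2,0, -1,0,0,0.1,0, -1,0,0,0,0]'
```

```text
clock: 6.63
tcp_pos: [0.4673, -0.1035, 0.0978]
ee_rot: [[-1.0, 0.0, -0.001], [0.0, 1.0, -0.0], [0.001, -0.0, -1.0]]
ft_force: [-0.7, 0.1, -1.3]
opening: 0.0457
grip_force: 25.0
```

```bash
python3 -m inch '[-1,0,0,0.2,0, -1,0,0,0.2,0, -1,0,0,0.1,0, -1,0,0,0.05,0, -1,0,0,0,0]';  python3 -m inch '[-1,0,0,0.04,0, -1,0,0,0.03,0, -1,0,0,0,0]'
```

```text
clock: 7.05
tcp_pos: [0.4673, -0.1034, 0.0813]
ee_rot: [[-1.0, 0.0, -0.0], [0.0, 1.0, -0.0], [0.0, -0.0, -1.0]]
ft_force: [0.1, -0.7, -1.2]
opening: 0.0453
grip_force: 25.0
clock: 7.3
tcp_pos: [0.4674, -0.1034, 0.0795]
ee_rot: [[-1.0, 0.0, -0.0], [0.0, 1.0, -0.0], [0.0, -0.0, -1.0]]
ft_force: [0.6, -0.5, -1.1]
opening: 0.0459
grip_force: 25.0
```

```bash
python3 -m inch '[-1,0,0,0.02,0, -1,0,0,0,0]';  python3 -m inch '[0.5,0,0,0,0, 0.5,0,0,0,0, 0.5,0,0,0,0, 0.5,0,0,0,0, 0.5,0,0,-0.5,0, 0.5,0,0,-1,0, 1,0,0,-1,0,1,0,0,-1,0,1,0,0,-1,0]'; python3 - <<'E'
from h import *
d=snap('wrist','w3.png')
im=cv2.imread('pics/w3.png')[130:270,220:540];a=cv2.resize(im,None,fx=2.4,fy=2.4,interpolation=cv2.INTER_CUBIC);cv2.imwrite('pics/w3c.png',a)
E
```

```text
clock: 7.47
tcp_pos: [0.4675, -0.1035, 0.0791]
ee_rot: [[-1.0, 0.0, 0.0], [0.0, 1.0, 0.0], [-0.0, 0.0, -1.0]]
ft_force: [-1.7, -1.1, 1.0]
opening: 0.0457
grip_force: 25.0
clock: 8.22
tcp_pos: [0.4671, -0.1035, 0.2153]
ee_rot: [[-1.0, 0.0, -0.0], [0.0, 1.0, -0.0], [0.0, -0.0, -1.0]]
ft_force: [0.4, 0.8, 0.0]
opening: 0.0823
grip_force: 0.0
```

View pics/w3c.png

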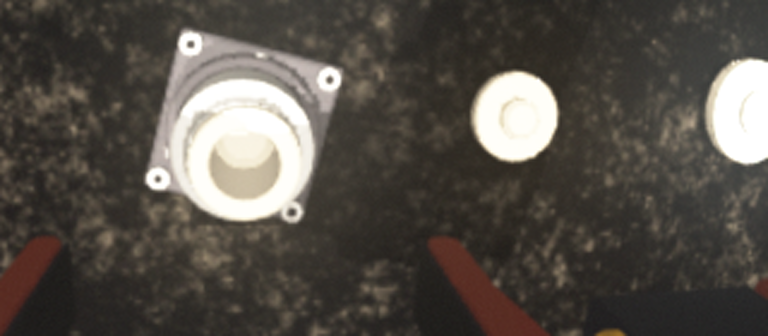

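The liner hangs seated and level in the vessel: rim centred at crop (245,165), plug flange at (516,116), boss at (520,118).

```bash
python3 - <<'E'
from h import *
f=lambda x,y:((x+.5)/2.4-.5+220,(y+.5)/2.4-.5+130)
print('liner',pt('w3',*f(244.5,165),.09,1),'plug',pt('w3',*f(516.5,115.5),.019,1),pt('w3',*f(520,118),.026,1), env.state()['tcp_pos'])
E
```

```text
liner [ 0.46992562 -0.10350257  0.09      ] plug [0.46079479 0.03621484 0.019     ] [0.46084024 0.03552935 0.026     ] [ 0.47039033 -0.10436989  0.22048044]
```

```bash
python3 -m inch '[1,0.05,0.4,0,0, 1,0.1,0.9,0,0, 1,0.09,1,0,0, 1,0,1,0,0, 1,0,0.9,0.3,0, 1,0,0.45,0.8,0, 1,0,0,1,0, 1,0,0,1,0, 1,0,0,1,0, 1,0,0,1,0]' 20;  python3 -m inch '[1,0,0,1,0, 1,0,0,0.5,0, 1,0,0,0,0, 1,0,0,0,0]'
```

```text
clock: 9.1
tcp_pos: [0.4603, 0.0363, 0.0596]
ee_rot: [[-1.0, -0.001, 0.001], [-0.001, 1.0, -0.0], [-0.001, -0.0, -1.0]]
ft_force: [0.7, 0.2, 0.1]
opening: 0.088
grip_force: 0.0
clock: 9.43
tcp_pos: [0.4598, 0.0358, 0.0155]
ee_rot: [[-1.0, 0.0, -0.002], [0.0, 1.0, -0.001], [0.002, -0.001, -1.0]]
ft_force: [0.2, -0.1, -0.3]
opening: 0.088
grip_force: 0.0
```

```bash
python3 -m inch '[1,0,0,0.17,0, 1,0,0,0,0, -1,0,0,0,0, -1,0,0,0,0, -1,0,0,0,0, -1,0,0,0,0, -1,0,0,0,0, -1,0,0,0,0, -1,0,0,0,0, -1,0,0,0,0]' 25
```

```text
clock: 10.27
tcp_pos: [0.4603, 0.0361, 0.0109]
ee_rot: [[-1.0, 0.0, 0.0], [0.0, 1.0, 0.0], [-0.0, 0.0, -1.0]]
ft_force: [-0.1, 0.1, 1.1]
opening: 0.0453
grip_force: 25.0
```

```bash
python3 -m inch '[-1,0,0,-0.3,0, -1,0,0,-0.8,0, -1,0,0,-1,0, -1,0,0,-1,0, -1,0,0,-1,0, -1,0,0,-0.9,0, -1,-0.03,-0.5,0,0, -1,-0.1,-0.9,0,0, -1,-0.1,-1,0,0, -1,0,-1,0,0]';  python3 -m inch '[-1,0,-0.8,0,0, -1,0,-0.46,0,0, -1,0,0,0,0, -1,0,0,0,0, -1,0,0,0,0]'; python3 - <<'E'
from h import *
d=snap('wrist','w4.png')
im=cv2.imread('pics/w4.png')[130:290,220:440];a=cv2.resize(im,None,fx=3,fy=3,interpolation=cv2.INTER_CUBIC);cv2.imwrite('pics/w4c.png',a)
E
```

```text
clock: 11.1
tcp_pos: [0.4674, -0.0667, 0.1617]
ee_rot: [[-1.0, -0.001, 0.001], [-0.001, 1.0, 0.0], [-0.001, 0.0, -1.0]]
ft_force: [0.9, -0.1, -1.0]
opening: 0.0447
grip_force: 25.0
clock: 11.52
tcp_pos: [0.467, -0.1026, 0.1609]
ee_rot: [[-1.0, -0.001, -0.0], [-0.001, 1.0, 0.001], [0.0, 0.001, -1.0]]
ft_force: [0.9, 0.0, -0.1]
opening: 0.045
grip_force: 25.0
```

View pics/w4c.png

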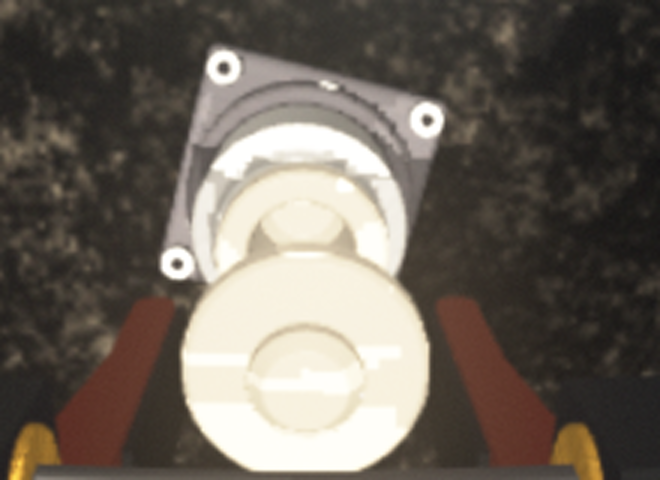

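The held plug is centred at crop column 305 with its near edge at row 250. The seated liner rim is centred at column 303 with its near edge at row 167.

```bash
python3 - <<'E'
from h import *
f=lambda x,y:((x+.5)/3-.5+220,(y+.5)/3-.5+130)
print('plug',pt('w4',*f(305,250),.169,1)+[.023,0,0],pt('w4',*f(305,380),.176,1),'liner',pt('w4',*f(303,167),.09,1)+[.023,0,0])
print(env.state()['tcp_pos'])
E
```

```text
plug [ 0.46805082 -0.10276517  0.169     ] [ 0.46671876 -0.10273285  0.176     ] liner [ 0.4691079  -0.10330334  0.09      ]
[ 0.46714694 -0.10237491  0.16086945]
```

```bash
python3 -m inch '[-1,-0.03,-0.03,0.4,0, -1,0,0,0.6,0, -1,0,0,0.5,0, -1,0,0,0.3,0, -1,0,0,0.15,0, -1,0,0,0,0]';  python3 -m inch '[-1,0,0,0.1,0, -1,0,0,0.1,0, -1,0,0,0.08,0, -1,0,0,0.04,0, -1,0,0,0,0]'
```

```text
clock: 12.07
tcp_pos: [0.4676, -0.1039, 0.1017]
ee_rot: [[-1.0, -0.001, -0.002], [-0.001, 1.0, 0.0], [0.002, 0.0, -1.0]]
ft_force: [-0.1, 0.2, -0.2]
opening: 0.0449
grip_force: 25.0
clock: 12.48
tcp_pos: [0.468, -0.1046, 0.0927]
ee_rot: [[-1.0, 0.0, 0.0], [0.0, 1.0, 0.0], [-0.0, 0.0, -1.0]]
ft_force: [-0.3, -0.0, -0.5]
opening: 0.0449
grip_force: 25.0
```

```bash
python3 -m inch '[-1,0,0.03,0.03,0, -1,0,0,0.02,0, -1,0,0,0,0]';  python3 -m inch '[-1,0,0,0.02,0, -1,0,0,0,0, -1,0,0,0,0]'
```

```text
clock: 12.73
tcp_pos: [0.4681, -0.1036, 0.0912]
ee_rot: [[-1.0, 0.0, 0.0], [0.0, 1.0, 0.0], [-0.0, 0.0, -1.0]]
ft_force: [-0.4, 0.3, -0.7]
opening: 0.0452
grip_force: 25.0
clock: 12.98
tcp_pos: [0.4682, -0.1037, 0.0909]
ee_rot: [[-1.0, 0.0, 0.0], [0.0, 1.0, 0.0], [-0.0, 0.0, -1.0]]
ft_force: [-0.8, 1.2, 3.7]
opening: 0.0448
grip_force: 25.0
```

Contact came at the expected height. I'll release, rise and look.

```bash
python3 -m inch '[0.4,0,0,0,0, 0.4,0,0,0,0, 0.4,0,0,0,0, 0.4,0,0,0,0, 1,0,0,-0.5,0, 1,0,0,-1,0, 1,0,0,-1,0,1,0,0,-1,0,1,0,0,-0.5,0, 1,0,0,0,0]'; python3 - <<'E'
from h import *
d=snap('wrist','w5.png')
im=cv2.imread('pics/w5.png')[130:330,220:440];a=cv2.resize(im,None,fx=3,fy=3,interpolation=cv2.INTER_CUBIC);cv2.imwrite('pics/w5c.png',a)
E
```

```text
clock: 13.82
tcp_pos: [0.4702, -0.1041, 0.2138]
ee_rot: [[-1.0, 0.0, 0.006], [0.0, 1.0, 0.001], [-0.006, 0.001, -1.0]]
ft_force: [-0.2, 0.4, -0.2]
opening: 0.0879
grip_force: 0.0
```

View pics/w5c.png

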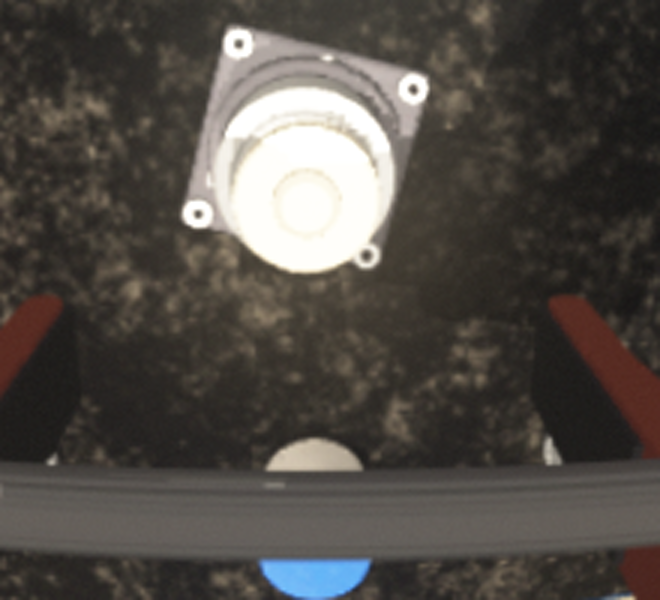

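The plug is seated flat, with its flange concentric with the neck and the boss at crop (306,202). The ring is next.

```bash
python3 -m inch '[1,-0.4,-0.37,0,0, 1,-0.9,-0.84,0,0, 1,-0.95,-0.89,0,0, 1,-0.95,-0.89,0,0, 1,-0.9,-0.84,0,0, 1,-0.6,-0.56,0,0, 1,-0.22,-0.21,0,0, 1,0,0,0,0, 1,0,0,0,0, 1,0,0,0,0]' 20; python3 - <<'E'
from h import *
d=snap('wrist','w6.png')
im=cv2.imread('pics/w6.png');g=cv2.cvtColor(im,cv2.COLOR_BGR2GRAY)[120:280,220:430]
cv2.imwrite('pics/w6c.png',cv2.resize(im[120:280,220:430],None,fx=3,fy=3,interpolation=cv2.INTER_CUBIC))
_,b=cv2.threshold(g,150,255,0)
n,l,s,c=cv2.connectedComponentsWithStats(b)
for i in range(1,n):
    if s[i][4]>150:
        m=(l==i).astype(np.uint8);k,_=cv2.findContours(m,0,1);k=max(k,key=len);e=cv2.fitEllipse(k);u,v=e[0][0]+220,e[0][1]+120
        print(s[i],e,pt('w6',u,v,.009,1))
s=env.state();print(s['tcp_pos'],s['ee_rot'].round(4))
E
```

```text
clock: 14.7
tcp_pos: [0.6145, -0.2403, 0.2098]
ee_rot: [[-1.0, -0.001, -0.002], [-0.001, 1.0, 0.001], [0.002, 0.001, -1.0]]
ft_force: [0.0, -0.3, 0.1]
opening: 0.088
grip_force: 0.0
[  7   0   7  54 269] ((10.299694061279297, 24.743427276611328), (4.660028457641602, 71.4078598022461), 1.5494318008422852) [ 0.56864769 -0.35022195  0.009     ]
[ 83  49  35  35 648] ((100.21282958984375, 65.66487121582031), (33.94759750366211, 34.285850524902344), 61.938560485839844) [ 0.61964377 -0.24168767  0.009     ]
[196  54  14  39 339] ((203.0970458984375, 71.1178207397461), (13.460347175598145, 38.35463333129883), 1.4679192304611206) [ 0.62567876 -0.11317222  0.009     ]
[  0  72   8  48 267] ((2.926149845123291, 102.91349029541016), (6.521934509277344, 60.401336669921875), 177.73094177246094) [ 0.66762962 -0.36646911  0.009     ]
[ 26 135  49  25 881] ((51.350440979003906, 148.2696990966797), (25.19687271118164, 50.09587860107422), 89.6343765258789) [ 0.73010038 -0.30613759  0.009     ]
[135 138  46  22 794] ((157.7933807373047, 149.71315002441406), (22.314300537109375, 48.96441650390625), 88.60314178466797) [ 0.73237862 -0.16540549  0.009     ]
[ 0.61471269 -0.24021182  0.21025277] [[-1.0e+00 -9.0e-04 -1.0e-03]
 [-9.0e-04  1.0e+00  1.4e-03]
 [ 1.0e-03  1.4e-03 -1.0e+00]]
```

View pics/w6c.png

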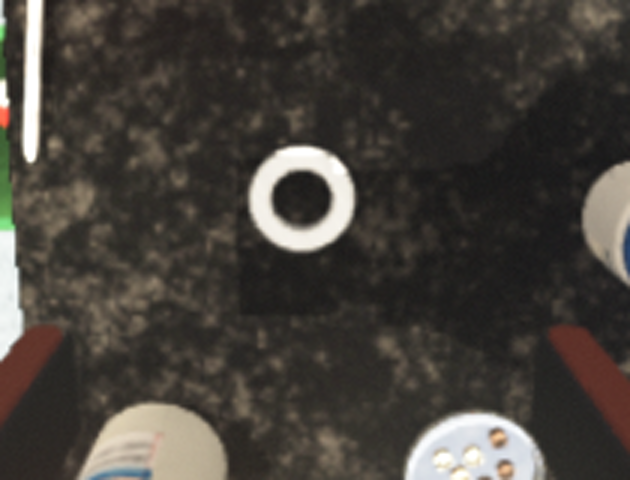

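The ring lies at (0.618,-0.2417), and the bottle and dish are clear of the fingers. I'll descend.

```bash
python3 -m inch '[1,-0.11,-0.05,0.5,0, 1,0,0,1,0, 1,0,0,1,0, 1,0,0,1,0, 1,0,0,1,0, 1,0,0,1,0, 1,0,0,0.7,0, 1,0,0,0.3,0, 1,0,0,0,0, 1,0,0,0,0]' 20
```

```text
clock: 15.58
tcp_pos: [0.619, -0.2431, 0.0159]
ee_rot: [[-1.0, -0.0, 0.0], [-0.0, 1.0, -0.0], [-0.0, -0.0, -1.0]]
ft_force: [0.5, 0.4, 1.0]
opening: 0.0879
grip_force: 0.0
```

```bash
python3 -m inch '[1,0.03,0.04,0.25,0, 1,0,0,0.17,0, 1,0,0,0,0, 1,0,0,0,0]'; python3 -m inch '[-1,0,0,0,0, -1,0,0,0,0, -1,0,0,0,0, -1,0,0,0,0, -1,0,0,0,0, -1,0,0,0,0, -1,0,0,0,0, -1,0,0,0,0]' 25
```

```text
clock: 15.92
tcp_pos: [0.6182, -0.2419, 0.0033]
ee_rot: [[-1.0, -0.0, 0.0], [-0.0, 1.0, 0.0], [-0.0, 0.0, -1.0]]
ft_force: [-0.3, -0.4, 0.8]
opening: 0.0879
grip_force: 0.0
clock: 16.58
tcp_pos: [0.6181, -0.242, 0.0031]
ee_rot: [[-1.0, 0.0, 0.0], [0.0, 1.0, 0.0], [-0.0, 0.0, -1.0]]
ft_force: [-0.7, -0.2, 0.4]
opening: 0.0414
grip_force: 25.0
```

```bash
python3 -m inch '[-1,0,0,-0.3,0, -1,0,0,-0.8,0, -1,0,0,-1,0, -1,0,0,-1,0, -1,0,0,-1,0, -1,0,0,-1,0, -1,0,0,-0.7,0, -1,0,0,-0.2,0]';  python3 -m inch '[-1,0.4,0.37,0,0, -1,0.9,0.83,0,0, -1,0.95,0.88,0,0, -1,0.95,0.88,0,0, -1,0.9,0.83,0,0, -1,0.6,0.55,0,0, -1,0.3,0.27,0,0, -1,0,0,0,0, -1,0,0,0,0, -1,0,0,0,0]'; python3 - <<'E'
from h import *
d=snap('wrist','w7.png')
im=cv2.imread('pics/w7.png')[130:290,220:440];a=cv2.resize(im,None,fx=3,fy=3,interpolation=cv2.INTER_CUBIC);cv2.imwrite('pics/w7c.png',a)
E
```

```text
clock: 17.25
tcp_pos: [0.6197, -0.2432, 0.1877]
ee_rot: [[-1.0, 0.001, 0.006], [0.001, 1.0, -0.002], [-0.006, -0.002, -1.0]]
ft_force: [1.1, -0.1, 0.0]
opening: 0.0416
grip_force: 25.0
clock: 18.08
tcp_pos: [0.4687, -0.1043, 0.1831]
ee_rot: [[-1.0, 0.0, 0.001], [0.0, 1.0, -0.001], [-0.001, -0.001, -1.0]]
ft_force: [-0.4, -0.2, -1.5]
opening: 0.0416
grip_force: 25.0
```

View pics/w7c.png

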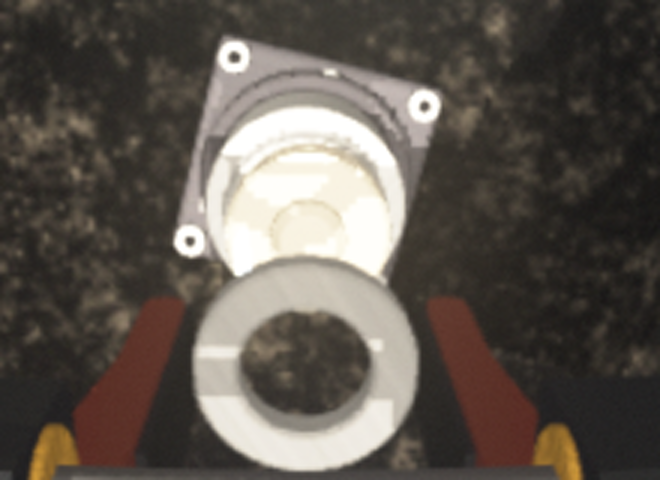

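The ring is held level, centred at crop column 306 with near edge row 256 and far edge about 470. The flange is centred at column 307 (near edge row 146) and the boss is at column 308.

```bash
python3 - <<'E'
from h import *
f=lambda x,y:((x+.5)/3-.5+220,(y+.5)/3-.5+130)
print('ring',pt('w7',*f(306,256),.189,1)+[.021,0,0],pt('w7',*f(306,470),.189,1)-[.021,0,0],'flange',pt('w7',*f(307,146),.099,1)+[.023,0,0],'boss',pt('w7',*f(308,198),.106,1)+[.0075,0,0],pt('w7',*f(308,231),.106,1))
print(env.state()['tcp_pos'])
E
```

```text
ring [ 0.4694516 -0.1042111  0.189    ] [ 0.47090517 -0.10418765  0.189     ] flange [ 0.46767819 -0.10397994  0.099     ] boss [ 0.46498335 -0.10370992  0.106     ] [ 0.46658771 -0.103701    0.106     ]
[ 0.4688198  -0.10456622  0.18306076]
```

```bash
python3 -m inch '[-1,0.05,0.02,0.4,0, -1,0,0,0.7,0, -1,0,0,0.7,0, -1,0,0,0.4,0, -1,0,0,0.2,0, -1,0,0,0,0, -1,0,0,0,0]';  python3 -m inch '[-1,0,0,0.06,0, -1,0,0,0.06,0, -1,0,0,0.06,0, -1,0,0,0,0]'
```

```text
clock: 18.72
tcp_pos: [0.467, -0.1039, 0.1112]
ee_rot: [[-1.0, 0.001, -0.0], [0.001, 1.0, -0.001], [0.0, -0.001, -1.0]]
ft_force: [-0.0, -0.3, -0.2]
opening: 0.0409
grip_force: 25.0
clock: 19.05
tcp_pos: [0.4667, -0.103, 0.1057]
ee_rot: [[-1.0, -0.0, 0.0], [-0.0, 1.0, 0.0], [-0.0, 0.0, -1.0]]
ft_force: [0.9, -0.2, -0.5]
opening: 0.0414
grip_force: 25.0
```

```bash
python3 -m inch '[-1,-0.02,-0.01,0.05,0, -1,0,0,0.04,0, -1,0,0,0,0]';  python3 -m inch '[-1,0,0,0.02,0, -1,0,0,0.01,0, -1,0,0,0,0, -1,0,0,0,0]'
```

```text
clock: 19.3
tcp_pos: [0.4671, -0.1034, 0.1028]
ee_rot: [[-1.0, 0.0, -0.0], [0.0, 1.0, 0.0], [0.0, 0.0, -1.0]]
ft_force: [0.6, -0.2, -1.1]
opening: 0.0412
grip_force: 25.0
clock: 19.63
tcp_pos: [0.4672, -0.1035, 0.102]
ee_rot: [[-1.0, 0.0, -0.0], [0.0, 1.0, -0.0], [0.0, -0.0, -1.0]]
ft_force: [-0.4, -0.3, -0.9]
opening: 0.0411
grip_force: 25.0
```

```bash
python3 -m inch '[-1,0,0,0.015,0, -1,0,0,0,0]';  python3 -m inch '[0.4,0,0,0,0, 0.4,0,0,0,0, 0.4,0,0,0,0, 0.4,0,0,0,0, 1,0,0,-0.5,0, 1,0,0,-1,0, 1,0,0,-1,0,1,0,0,-1,0,1,0,0,-0.5,0, 1,0,0,0,0]'; python3 - <<'E'
from h import *
d=snap('wrist','w8.png')
im=cv2.imread('pics/w8.png')[140:260,220:440]
a=cv2.resize(im,None,fx=3,fy=3,interpolation=cv2.INTER_CUBIC);cv2.imwrite('pics/w8c.png',a)
E
```

```text
clock: 19.8
tcp_pos: [0.4672, -0.1034, 0.1019]
ee_rot: [[-1.0, 0.0, 0.0], [0.0, 1.0, 0.0], [-0.0, 0.0, -1.0]]
ft_force: [-0.8, 0.5, 4.4]
opening: 0.0411
grip_force: 25.0
clock: 20.63
tcp_pos: [0.4693, -0.1038, 0.2248]
ee_rot: [[-1.0, 0.0, 0.006], [0.0, 1.0, 0.001], [-0.006, 0.001, -1.0]]
ft_force: [0.1, 0.7, 0.4]
opening: 0.0879
grip_force: 0.0
```

View pics/w8c.png

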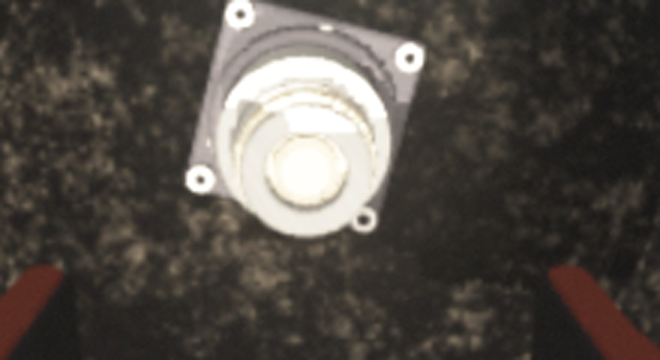

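The ring lies flat, concentric round the boss at crop (306,168). For the cap I'll square it up with a first squeeze along x, then grip along y.

```bash
python3 -m inch '[1,-0.4,0.4,0,0, 1,-0.9,0.92,0,0, 1,-0.9,0.92,0,0, 1,-0.9,0.92,0,0, 1,-0.8,0.82,0,0, 1,-0.5,0.53,0,0, 1,-0.23,0.24,0,0, 1,0,0,0,0, 1,0,0,0,0, 1,0,0,0,0]'; python3 - <<'E'
from h import *
d=snap('wrist','w9.png');s=env.state();print(s['tcp_pos'],s['q'])
im=cv2.imread('pics/w9.png');g=cv2.cvtColor(im,cv2.COLOR_BGR2GRAY)[100:284,250:400]
cv2.imwrite('pics/w9c.png',cv2.resize(im[100:284,250:400],None,fx=3,fy=3,interpolation=cv2.INTER_CUBIC))
b=(g>130).astype(np.uint8)
n,l,st,c=cv2.connectedComponentsWithStats(b)
for i in range(1,n):
    if st[i][4]>250: print(st[i]+[250,100,0,0,0],pt('w9',c[i][0]+250,c[i][1]+100,.045,1))
for u,v in((265,140),(230,115),(298,137)): print(pt('top0',u,v,.04))
E
```

```text
clock: 21.52
tcp_pos: [0.6049, 0.0371, 0.221]
ee_rot: [[-1.0, 0.003, -0.002], [0.003, 1.0, -0.001], [0.002, -0.001, -1.0]]
ft_force: [-1.2, 0.0, 0.4]
opening: 0.0879
grip_force: 0.0
[0.60498106 0.03713851 0.22135926] [-34.7845701   23.41677849  33.73774601 100.73050528 -14.69530672
  60.34938822  93.96350205]
[ 295  156   58   60 2620] [0.6053762 0.039045  0.045    ]
[ 297  252  103   32 2680] [0.70976485 0.07215569 0.045     ]
[0.69083637 0.08408724 0.04      ]
[0.74944779 0.16034576 0.04      ]
[0.69587434 0.01296855 0.04      ]
```

View pics/w9c.png

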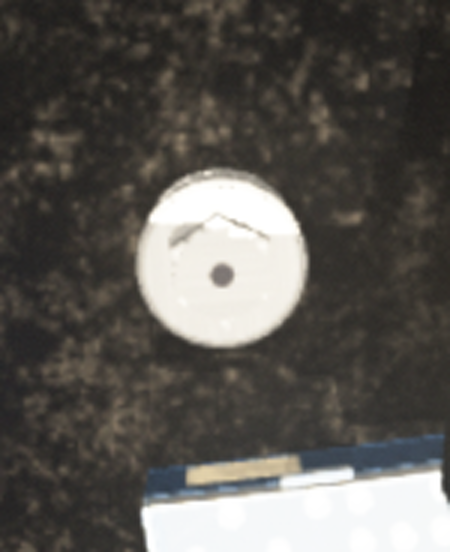

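The cap's dimple is at crop (221,275), putting the cap at about (0.606,0.039). The rack starts at x≈0.69 and is low enough to clear. I'll test the turn direction, since q7 is at 94.

```bash
python3 -m inch '[1,-0.04,0.06,0,0, 1,0,0,0,-1, 1,0,0,0,-1, 1,0,0,0,0]' 20; python3 -c "
from h import *
s=env.state();print(s['q'][6],s['ee_rot'].round(3))"
```

```text
clock: 21.9
tcp_pos: [0.607, 0.0401, 0.222]
ee_rot: [[-0.978, -0.21, 0.001], [-0.21, 0.978, 0.001], [-0.001, 0.0, -1.0]]
ft_force: [-0.1, -0.3, -0.7]
opening: 0.0877
grip_force: 0.0
104.72993223310193 [[-0.978 -0.21   0.001]
 [-0.21   0.978  0.001]
 [-0.001  0.    -1.   ]]
```

```bash
python3 -m inch '[1,0,0,0,1, 1,0,0,0,1, 1,0,0,0,1, 1,0,0,0,1, 1,0,0,0,1, 1,0,0,0,1, 1,0,0,0,1, 1,0,0,0,1, 1,0,0,0,1]';  python3 -m inch '[1,0,0,0,1, 1,0,0,0,1, 1,0,0,0,1, 1,0,0,0,1, 1,0,0,0,1, 1,0,0,0,1, 1,0,0,0,1, 1,0,0,0,1, 1,0,0,0,0, 1,0,0,0,0]'
```

```text
clock: 22.65
tcp_pos: [0.607, 0.0405, 0.2219]
ee_rot: [[-0.737, 0.676, 0.0], [0.676, 0.737, 0.001], [0.0, 0.001, -1.0]]
ft_force: [0.4, 0.3, 0.2]
opening: 0.0882
grip_force: 0.0
clock: 23.48
tcp_pos: [0.6071, 0.0407, 0.2217]
ee_rot: [[-0.0, 1.0, 0.0], [1.0, 0.0, -0.0], [-0.0, 0.0, -1.0]]
ft_force: [0.5, -0.4, -1.4]
opening: 0.0878
grip_force: 0.0
```

```bash
python3 -m inch '[1,-0.05,-0.03,0.5,0, 1,0,0,1,0, 1,0,0,1,0, 1,0,0,1,0, 1,0,0,1,0, 1,0,0,1,0, 1,0,0,0.8,0, 1,0,0,0.42,0, 1,0,0,0,0, 1,0,0,0,0]' 8;  python3 -m inch '[-1,0,0,0,0, -1,0,0,0,0, -1,0,0,0,0, -1,0,0,0,0, -1,0,0,0,0, -1,0,0,0,0]' 8
```

```text
clock: 24.32
tcp_pos: [0.6066, 0.0391, 0.0205]
ee_rot: [[-0.0, 1.0, 0.0], [1.0, 0.0, 0.0], [0.0, 0.0, -1.0]]
ft_force: [-0.4, 0.3, 1.2]
opening: 0.0877
grip_force: 0.0
clock: 24.82
tcp_pos: [0.6072, 0.0395, 0.021]
ee_rot: [[-0.0, 1.0, 0.002], [1.0, 0.0, 0.001], [0.001, 0.002, -1.0]]
ft_force: [-0.8, 0.3, 7.2]
opening: 0.0645
grip_force: 8.0
```

```bash
python3 -m inch '[1,0,0,0,0, 1,0,0,0,0, 1,0,0,0,0, 1,0,0,0,0, 1,0,0,0,-1, 1,0,0,0,-1, 1,0,0,0,-1, 1,0,0,0,-1, 1,0,0,0,-1, 1,0,0,0,-1]';  python3 -m inch '[1,0,0,0,-1, 1,0,0,0,-1, 1,0,0,0,-1, 1,0,0,0,-1, 1,0,0,0,-1, 1,0,0,0,-1, 1,0,0,0,-1, 1,0,0,0,-1, 1,0,0,0,-1, 1,0,0,0,0]'
```

```text
clock: 25.65
tcp_pos: [0.6062, 0.0393, 0.0198]
ee_rot: [[-0.592, 0.806, -0.0], [0.806, 0.592, -0.0], [0.0, -0.0, -1.0]]
ft_force: [0.3, 0.4, -1.2]
opening: 0.0877
grip_force: 0.0
clock: 26.48
tcp_pos: [0.6062, 0.039, 0.02]
ee_rot: [[-1.0, -0.003, -0.0], [-0.003, 1.0, 0.0], [0.0, 0.0, -1.0]]
ft_force: [0.1, 0.1, -0.2]
opening: 0.0877
grip_force: 0.0
```

```bash
python3 -m inch '[-1,0,0,0,0, -1,0,0,0,0, -1,0,0,0,0, -1,0,0,0,0, -1,0,0,0,0, -1,0,0,0,0, -1,0,0,0,0]' 35;  python3 -m inch '[-1,0,0,-0.3,0, -1,0,0,-0.8,0, -1,0,0,-1,0, -1,0,0,-1,0, -1,0,0,-1,0, -1,0,0,-1,0, -1,0,0,-0.3,0, -1,0,0,0,0, -1,0,0,0,0]'
```

```text
clock: 27.07
tcp_pos: [0.6063, 0.0394, 0.0199]
ee_rot: [[-1.0, 0.0, -0.0], [0.0, 1.0, -0.0], [0.0, -0.0, -1.0]]
ft_force: [-0.0, -0.4, -1.1]
opening: 0.064
grip_force: 35.0
clock: 27.82
tcp_pos: [0.6056, 0.0396, 0.1811]
ee_rot: [[-1.0, -0.0, -0.001], [-0.0, 1.0, 0.0], [0.001, 0.0, -1.0]]
ft_force: [0.7, -0.5, -5.4]
opening: 0.0637
grip_force: 35.0
```

```bash
python3 -m inch '[-1,0.4,-0.41,0,0, -1,0.8,-0.83,0,0, -1,0.9,-0.93,0,0, -1,0.9,-0.93,0,0, -1,0.8,-0.83,0,0, -1,0.5,-0.52,0,0, -1,0.31,-0.32,0,0, -1,0,0,0,0, -1,0,0,0,0, -1,0,0,0,0]'; python3 - <<'E'
from h import *
d=snap('wrist','w10.png');print(env.state()['tcp_pos'])
im=cv2.imread('pics/w10.png');g=cv2.cvtColor(im,cv2.COLOR_BGR2GRAY)
for v in range(185,215,6): print(v,g[v,285:360:2].tolist())
print([g[v,322] for v in range(150,250)])
E
```

```text
clock: 28.65
tcp_pos: [0.469, -0.1024, 0.1815]
ee_rot: [[-1.0, -0.002, -0.0], [-0.002, 1.0, 0.0], [0.0, 0.0, -1.0]]
ft_force: [0.5, 1.5, -3.7]
opening: 0.0639
grip_force: 35.0
[ 0.46910799 -0.1023038   0.18156828]
185 [159, 122, 164, 202, 203, 201, 173, 184, 194, 186, 212, 236, 240, 210, 165, 160, 162, 168, 168, 159, 156, 170, 218, 236, 234, 209, 202, 170, 168, 199, 202, 230, 222, 131, 118, 108, 110, 81]
191 [179, 179, 204, 201, 184, 182, 191, 225, 206, 189, 228, 239, 201, 211, 231, 191, 159, 166, 186, 176, 157, 197, 215, 197, 196, 248, 237, 195, 167, 166, 212, 239, 241, 226, 123, 103, 83, 63]
197 [194, 232, 216, 207, 223, 184, 178, 165, 159, 153, 160, 167, 154, 145, 142, 166, 156, 140, 143, 162, 159, 141, 143, 144, 151, 147, 141, 144, 149, 141, 145, 154, 166, 178, 133, 97, 53, 55]
203 [168, 153, 139, 150, 157, 155, 166, 165, 146, 151, 161, 184, 158, 155, 158, 162, 152, 152, 156, 154, 152, 148, 146, 144, 149, 153, 145, 144, 181, 170, 141, 141, 147, 138, 141, 149, 164, 119]
209 [142, 136, 152, 170, 164, 199, 232, 248, 251, 251, 250, 250, 250, 251, 251, 251, 250, 250, 250, 251, 250, 24
[... 883 characters left out ...]
int8(154), np.uint8(198), np.uint8(237), np.uint8(250), np.uint8(251), np.uint8(251), np.uint8(251), np.uint8(250), np.uint8(250), np.uint8(251), np.uint8(254), np.uint8(254), np.uint8(254), np.uint8(254), np.uint8(254), np.uint8(254), np.uint8(254), np.uint8(254), np.uint8(248), np.uint8(206), np.uint8(193), np.uint8(194), np.uint8(195), np.uint8(192), np.uint8(192), np.uint8(192), np.uint8(193), np.uint8(192), np.uint8(169), np.uint8(148), np.uint8(140), np.uint8(140), np.uint8(139), np.uint8(137), np.uint8(137), np.uint8(140), np.uint8(138), np.uint8(139), np.uint8(139), np.uint8(152), np.uint8(178), np.uint8(192), np.uint8(193), np.uint8(195), np.uint8(195), np.uint8(193), np.uint8(182)]
```

```bash
python3 - <<'E'
from h import *
print('shoulder',pt('w10',322,165.2,.066,1)+[.031,0,0],'captop',pt('w10',322,203.8,.2066,1)+[.032,0,0],'caplow',pt('w10',322,191,.1616,1)+[.032,0,0])
s=env.state();print(s['tcp_pos'],s['ft_force'])
E
```

```text
shoulder [ 0.4692921  -0.10203959  0.066     ] captop [ 0.4695068  -0.10221719  0.2066    ] caplow [ 0.47331594 -0.10215048  0.1616    ]
[ 0.46910799 -0.1023038   0.18156828] [ 0.52081615  0.0188798  -3.94481498]
```

```bash
python3 -m inch '[-1,0.02,-0.03,0.3,0, -1,0,0,0.6,0, -1,0,0,0.5,0, -1,0,0,0.2,0, -1,0,0,0,0, -1,0,0,0,0, -1,0,0,0,0]'
```

```text
clock: 29.28
tcp_pos: [0.4682, -0.1046, 0.1345]
ee_rot: [[-1.0, -0.0, 0.001], [-0.0, 1.0, -0.0], [-0.001, -0.0, -1.0]]
ft_force: [0.7, 0.2, -4.8]
opening: 0.0637
grip_force: 35.0
```

```bash
python3 -m inch '[-1,0,0.03,0.3,0, -1,0,0,0.3,0, -1,0,0,0.3,0, -1,0,0,0.2,0, -1,0,0,0,0, -1,0,0,0,0]'; python3 -m inch '[-1,0,0,0.04,0, -1,0,0,0.04,0, -1,0,0,0.04,0, -1,0,0,0,0]'
```

```text
clock: 29.78
tcp_pos: [0.467, -0.1038, 0.1004]
ee_rot: [[-1.0, 0.0, -0.001], [0.0, 1.0, -0.0], [0.001, -0.0, -1.0]]
ft_force: [0.3, -0.2, -3.5]
opening: 0.064
grip_force: 35.0
clock: 30.12
tcp_pos: [0.4675, -0.1037, 0.0974]
ee_rot: [[-1.0, 0.0, 0.0], [0.0, 1.0, 0.0], [-0.0, 0.0, -1.0]]
ft_force: [-0.2, -0.2, -3.5]
opening: 0.064
grip_force: 35.0
```

Position is good with no contact yet. I'll continue onto the neck.

```bash
python3 -m inch '[-1,0,0,0.04,0, -1,0,0,0.04,0, -1,0,0,0.03,0, -1,0,0,0,0]'; python3 -m inch '[-1,0,0,0.04,0, -1,0,0,0.03,0, -1,0,0,0,0, -1,0,0,0,0]'
```

```text
clock: 30.45
tcp_pos: [0.4673, -0.1037, 0.0939]
ee_rot: [[-1.0, 0.0, -0.0], [0.0, 1.0, 0.0], [0.0, 0.0, -1.0]]
ft_force: [0.6, 0.3, -3.7]
opening: 0.064
grip_force: 35.0
clock: 30.78
tcp_pos: [0.4674, -0.1037, 0.0919]
ee_rot: [[-1.0, 0.0, -0.0], [0.0, 1.0, 0.0], [0.0, 0.0, -1.0]]
ft_force: [-0.5, -0.9, -3.3]
opening: 0.0638
grip_force: 35.0
```

Past the neck edge without force. It seats at TCP 0.0899.

```bash
python3 -m inch '[-1,0,0,0.03,0, -1,0,0,0.02,0, -1,0,0,0,0]'; python3 -m inch '[-1,0,0,0.02,0, -1,0,0,0,0, -1,0,0,0,0]'
```

```text
clock: 31.03
tcp_pos: [0.4674, -0.1037, 0.0904]
ee_rot: [[-1.0, 0.0, -0.0], [0.0, 1.0, 0.0], [0.0, 0.0, -1.0]]
ft_force: [-0.1, -0.2, -5.0]
opening: 0.0645
grip_force: 35.0
clock: 31.28
tcp_pos: [0.4675, -0.1037, 0.0899]
ee_rot: [[-1.0, 0.0, -0.0], [0.0, 1.0, 0.0], [0.0, 0.0, -1.0]]
ft_force: [0.7, -1.1, -3.8]
opening: 0.0638
grip_force: 35.0
```

```bash
python3 -m inch '[-1,0,0,0.015,0, -1,0,0,0,0]'; python3 -m inch '[1,0,0,0,0, 1,0,0,0,0, 1,0,0,0,0, 1,0,0,0,0, 1,0,0,0,0, 1,0,0,-0.4,0, 1,0,0,-0.8,0,1,0,0,-1,0,1,0,0,-1,0, 1,0,0,-0.5,0]'; python3 -m inch '[1,0,0,-0.3,0, 1,0,0,0,0, 1,0,0,0,0, 1,0,0,0,0]'; python3 - <<'E'
from h import *
d=snap('scene','s9.png');d=snap('wrist','w11.png');print(env.state()['tcp_pos'])
im=cv2.imread('pics/s9.png');g=cv2.cvtColor(im,cv2.COLOR_BGR2GRAY)
# expected vs seen: project cap outlines if seated at .070
c=np.array([.4675,-.1037,0]);K=d
for z,r in((.07,.032),(.115,.032),(.129,.018)):
    P=np.array([proj('s9',c+[r*np.cos(a),r*np.sin(a),z]) for a in np.linspace(0,6.28,60)]);print(z,P.min(0).round(1),P.max(0).round(1))
x0,y0=280,150;a=cv2.Canny(g[y0:270,x0:370],60,150)
print('col center edges',[[u,(np.where(a[:,u-x0])[0]+y0).tolist()] for u in(314,320,326)])
print('row edges',[[v,(np.where(a[v-y0])[0]+x0).tolist()] for v in(190,200,205,210)])
E
```

```text
clock: 31.45
tcp_pos: [0.4675, -0.1037, 0.0898]
ee_rot: [[-1.0, 0.0, 0.0], [0.0, 1.0, 0.0], [-0.0, 0.0, -1.0]]
ft_force: [-2.6, 1.0, 2.3]
opening: 0.0642
grip_force: 35.0
clock: 32.28
tcp_pos: [0.4688, -0.1042, 0.2035]
ee_rot: [[-1.0, 0.001, 0.004], [0.001, 1.0, -0.0], [-0.004, -0.0, -1.0]]
ft_force: [0.7, 0.9, -1.1]
opening: 0.0877
grip_force: 0.0
clock: 32.62
tcp_pos: [0.4666, -0.1035, 0.2082]
ee_rot: [[-1.0, -0.0, -0.002], [-0.0, 1.0, -0.0], [0.002, -0.0, -1.0]]
ft_force: [0.3, 0.5, 0.4]
opening: 0.0881
grip_force: 0.0
[ 0.46660495 -0.10363226  0.20814794]
0.07 [305.7 200.7] [339.9 217.8]
0.115 [304.7 179.8] [340.  195.8]
0.129 [312.2 176.2] [332.2 185. ]
col center edges [[314, [152, 153, 154, 162, 163, 164, 175, 176, 179, 183, 185, 186, 187, 188, 191, 192, 197, 201, 213, 214, 215, 219, 220, 221, 222, 237, 240, 245, 248, 250, 253, 256, 257]], [320, [176, 185, 192, 194, 196, 198, 214, 216, 219, 239, 241, 247, 251, 254]], [326, [162, 177, 185, 186, 193, 197, 203, 204, 205, 206, 208, 209, 212, 213, 219, 234, 235, 236, 237, 239, 241, 247, 249, 250, 253, 263, 269]]]
row edges [[190, [305, 313, 317, 331, 332, 333, 340]], [200, [292, 293, 294, 295, 296, 297, 298, 299, 306, 309, 322, 332, 333, 337, 340]], [205, [306, 308, 310, 318, 321, 323, 326, 331, 340]], [210, [306, 319, 322, 324, 327, 332, 340, 357, 358, 361, 368]]]
```

The cap's edges match the projected seated pose within a pixel (hexagon rows 176 and 185, top edge 196, sides 305 and 340). I saw contact at the exact seating height, and the gripper is clear. I'll hand in.

```bash
python3 -c "
from h import *
print(env.finish_job())"
```

```text
the job is handed in; nothing more can be done
None
```

The vessel is assembled in the order asked (liner, plug, ring, cap), each part placed to its seated height, and the job was handed in at about 33 s; the larger liner, larger lid and jar were not touched.

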